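# Roll a bar blank into the V-block

## Robot

A 6-joint arm with a two-finger parallel gripper is mounted at the origin on a cart in front of the work surface, level with it; the furniture and walls round the work are solid. World frame = base frame: x ahead of the robot, y to its left, z up, the work surface at z = 0. Lengths are in m, angles in rad, forces in N, time in s.
With the tool pointing down it reaches from about 0.35 to 0.975 m from the base axis. Payload 4.9 kg.
Tool frame: the origin (TCP) lies midway between the tips of the shut fingers; the grasp point (between the pads) lies 19 mm behind it; x points along the fingers, z is the direction in which the jaws open and shut, and the axes are right-handed (so a half turn about x gives the same grasp; the last joint's range is limited). The gripper opens to 85 mm and grips with 20 to 120 N. Pads are 22 mm wide; open, the fingers measure 114 mm over their backs; the gripper's body (76 mm by 85 mm) begins 54 mm behind the grasp point. The pads swing forward as they close: fully open they stand 13 mm farther back than shut.
Start: joints at [1.113, 0.053, 1.613, -0, 1.476, -0.119], TCP at [0.208, 0.589, 0.231] pointing down, gripper open.
Joint ranges: [-3.01, 3.01], [-1.01, 2.22], [0.06, 2.58], [-1.02, 4.17], [0.09, 2.62], [-3.14, 3.14]. Speed limits (rad/s): [2.57, 2.57, 3.14, 3.14, 3.14, 3.14].

## Interface

Orientations are given as a rotation vector (axis times angle).
In Python, from bench import * gives the robot as it stands. The module is installed in compiled form; this text tells all that it offers.
- The arm moves only by the tool move_arm, never from a script. Its argument "series" is a list that holds one entry, the list of rows, each a list of 7 numbers: the shift along the tool's x, y, z in mm, then the turn, a rotation vector about the tool's x, y, z in degrees, then the finger opening in mm, from 0 to 85.4. In form: [[[dx, dy, dz, ax, ay, az, claw], ...]]. A call has 1 to 20 rows; each row shifts and turns the commanded pose from where the row before left it, along the tool's axes as they then stand; what a row does not reach is not made up. A row lasts 1/8 s, in which the tool goes at most 62.5 mm and 10.7 degrees, less where a joint would pass 70% of its speed; a pose out of reach is approached as far as the arm can. A call is refused whole if a number of a shift passes 62.5 or a number of a turn 10.7, either way. A call with a gripper value outside its range is refused whole. The fingers move at their own pace and stop on an object; the grip force is fixed at half the most. Time passes only in rows, so rows that do not move let the fingers close. It gives the time, the measured TCP pose, the force and the opening at its end, in the units of the state.
- get_obs(): the state, without advancing time (a new reading comes with each control period).
- capture(name): name is "side" or "top" or "wrist"; returns the picture (420x560x3 uint8, red, green, blue); there is no depth.
- get_calibration(name): a dict with "camera_matrix" (3x3 intrinsics, pixels), "position" and "rotation" of the camera in the world. Camera axes: x right, y up, looking along -z (the intrinsics and any distortion apply to the point x, -y, -z); pixel columns grow to the right and rows downward; lengths in m; the calibration is good to about 2 mm. The wrist camera is an equidistant fisheye: a pixel r from the principal point sees the ray r / f radians off the axis. A picture is of the moment at which its call begins: read the wrist's pose just before it. get_calibration takes no time and is no camera call; for the wrist camera it gives the pose at the moment of the call.
- finish_job(): hands the job in, once; it reports no verdict.
Trained networks look in the newest picture that a camera, given by its name, has taken for a name from the list of things; names that differ only in an ending like _2 or _b are one class to them, and where a whole thing is asked for, a point or a joint stands for the part that bears it (a point fixed in the world has none). Each returns a list of dicts, best first, with "conf" (0 to 1); they miss things now and then, are a little off and sometimes report something else, mostly with a low value. They report only what shows in the picture. A call takes as long as a camera call.
- look_for(camera, label): "bbox" ([centre column, centre row, width, height] in pixels, round what is visible of it).
- masks_of(camera, label): "region" (420x560 bool, what is visible of it) and "bbox" ([centre column, centre row, width, height] in pixels, round what is visible of it).
- landmark_of(camera, label): "at" ([column, row] in pixels: a listed point, or the origin of a listed thing).
The state is a dict: "time": time; "qpos": joint angles; "joint_velocities": joint speeds; "joint_torque": joint torques, N m; "eef_pos": TCP position; "eef_rot": TCP orientation; "ft_force": force on the tool from outside, world axes, zero at the start; "moment": the same for the moment, N m; "gripper_width": finger opening in m.
Only numpy, scipy, OpenCV 4.12 (cv2) and the standard library are available. Lean on these libraries where they do the work, as an engineer would, in place of code of your own. Each camera call takes 0.05 s, during which the arm holds its last target.

## Task

Roll the thick bare-metal round bar along the bench, pushing it by its side, up the ramp of the V-block so that it drops into the V, then make sure its end is right up against the V-block's end stop by pushing it endways along the V. Do it all by pushing with the fingers: do not grip, lift or tip up the bar. Leave the other things on the bench where they are.

Things in the scene. Friction and masses are not known exactly. Their poses are not given: they have to be found in the camera images.
- round_bar: loose light grey bare-metal round bar, 40 mm diameter, 120 mm long, about 0.4 kg, on its side in front of the ramp: 150 to 185 mm to -y of the V line, 18 to 35 mm to -x of the V-block's middle. Origin mid-bar on the axis, 20 mm above the bench at the start. x runs along the bar, at the start within 0.15 rad of the V-block's x; y and z turn as it rolls. It is smooth, slightly oily (friction about 0.4), and rolls easily.
- v_block: dark steel V-block with ramp, fixed, 130 mm long along x. Origin on the bench under the bottom line of the V, mid-length. x: along the V to the end stop, roughly away from the robot; y: the way the bar rolls in, roughly to the robot's left. Bottom of the V 2 mm above the bench; beyond it a 45 degree flank to a back wall at y = 20 mm, 34 mm high, 14 mm thick.
- v_crest (a point): middle of the top of the ramp, 12 mm above the bench, at y = -20 mm of the V-block. The straight ramp climbs to it from the bench at y = -83 mm; from its far side a 30 degree flank goes down into the V. Axes as the V-block's.
- v_stop (a point): point on the inner face of the end stop, x = +65 mm of the V-block, level with the axis of the bar when it lies in the V. The stop is an upright plate 12 mm thick, 44 mm high, from y = -24 to +34 mm of the V-block. The other end of the V (x = -65 mm) is open. Axes as the V-block's.
- v_seat (a point): where the middle of the bar is when it lies in the V against the stop: x = +5, y = -3, z = 27 mm of the V-block. Axes as the V-block's.
- wax_block: yellow beeswax block, 43x64x26 mm, lying near the robot's end of the rolling path; origin under its centre; leave alone
- tape_roll: roll of tape lying flat, 67 mm across, 19 mm high; origin under its centre; leave alone
- matchbox: matchbox, 36x53x15 mm, behind the V-block's back wall; origin under its centre; leave alone
- glass_bar: thin pale glass bar, 20 mm thick, 110 mm long along its y axis, behind the V-block beyond the matchbox; origin under its centre; not the bar to roll; leave alone
- optic_mould: small ochre cup-shaped mould, 64 mm across, 56 mm high, on the left; origin under its centre; leave alone

How it is judged:
By the outcome, as a careful person would: the job done as asked, in the order asked, and still so for the second after the job is handed in, with the robot touching nothing.
It also fails if it takes over 61 s, if anything falls off the work surface, if the arm or the gripper's body presses on something with over 40 N, if the wrist force passes 120 N, or if a joint passes its speed limit or range.

## Working session

There is one attempt and no reset: what is moved stays moved. The work goes in short steps, Python scripts to look and compute and a tool call to move; the robot and the scene stay as the last step left them, time stands still between calls to the robot, and variables do not carry over. Pictures are saved under pics/ and viewed, and the job is handed in when it is done.

Besides the shell and the picture viewer there is one more tool, called after "Request:" by a JSON object that holds its "fn" and its "kwargs", one argument or row to a line. move_arm: Moves the arm, as the interface text tells. Its arguments: {"type":"object","properties":{"series":{"type":"array"}},"required":["series"]}

```bash
mkdir -p pics; cat > h.py <<'E'
from bench import *
import numpy as np, cv2
from scipy.spatial.transform import Rotation as R
def snap(c,n):
    im=capture(c); cv2.imwrite(f'pics/{n}.png',im[:,:,::-1]); return im
def ray(c,px,cal=None):
    cal=cal or get_calibration(c); K=np.array(cal['camera_matrix'])
    u=(px[0]-K[0,2])/K[0,0]; v=(px[1]-K[1,2])/K[1,1]
    if c=='wrist':
        r=np.hypot(u,v); s=np.sin(r)/r if r>1e-9 else 1; d=np.array([u*s,-v*s,-np.cos(r)])
    else: d=np.array([u,-v,-1.])
    Rm=np.array(cal['rotation']); Rm=Rm if Rm.shape==(3,3) else R.from_rotvec(Rm).as_matrix()
    return np.array(cal['position']),Rm@d
def onz(c,px,z,cal=None):
    p,d=ray(c,px,cal); return p+d*(z-p[2])/d[2]
def proj(c,P,cal=None):
    cal=cal or get_calibration(c); K=np.array(cal['camera_matrix']); Rm=np.array(cal['rotation'])
    q=Rm.T@(np.array(P)-np.array(cal['position'])); q=np.array([q[0],-q[1],-q[2]])
    return (K@(q/q[2]))[:2]
E
python3 - <<'E'
from h import *
o=get_obs()
print({k:np.round(v,3) for k,v in o.items()})
for c in ('top','side'):
    snap(c,c+'0'); print(c,get_calibration(c))
E
```

```text
{'time': np.float64(0.0), 'qpos': array([ 1.113,  0.053,  1.614, -0.   ,  1.476, -0.119]), 'joint_velocities': array([-0.   ,  0.001, -0.001, -0.001,  0.   , -0.002]), 'joint_torque': array([-2.0000e-03, -3.9368e+01, -3.7018e+01, -0.0000e+00,  7.0000e-03,
       -0.0000e+00]), 'eef_pos': array([0.207, 0.589, 0.23 ]), 'eef_rot': array([-0.957,  1.352,  0.956]), 'ft_force': array([ 0.387,  0.641, -0.113]), 'moment': array([-0.01 , -0.065,  0.052]), 'gripper_width': np.float64(0.085)}
top {'camera_matrix': array([[440.94040157,   0.        , 282.46939576],
       [  0.        , 440.94040157, 206.15882342],
       [  0.        ,   0.        ,   1.        ]]), 'position': array([0.43613772, 0.21017906, 1.01867983]), 'rotation': array([ 0.07695508, -0.05312293, -1.57575762])}
side {'camera_matrix': array([[433.8212701 ,   0.        , 280.63263087],
       [  0.        , 433.8212701 , 209.03264657],
       [  0.        ,   0.        ,   1.        ]]), 'position': array([ 0.13449547, -0.21301005,  0.67911092]), 'rotation': array([ 0.67537142, -0.24998286, -0.71452883])}
```

```bash
sed -i "s/Rm=np.array(cal\['rotation'\])$/Rm=R.from_rotvec(cal['rotation']).as_matrix()/" h.py; python3 - <<'E'
from h import *
for c in ('top','side'):
    for n,z in (('v_block',0),('v_crest',.012),('v_stop',.027),('v_seat',.027),('round_bar',.02),('wax_block',0)):
        r=landmark_of(c,n)
        print(c,n,[(np.round(x['at']),round(x['conf'],2),np.round(onz(c,x['at'],z),4)[:2]) for x in r[:2]])
print(get_obs()['time'])
E
```

```text
top v_block [(array([332., 191.]), 0.66, array([0.5545, 0.1114])), (array([186., 165.]), 0.47, array([0.6185, 0.4499]))]
top v_crest [(array([332., 190.]), 0.73, array([0.555 , 0.1116])), (array([340., 190.]), 0.6, array([0.5548, 0.0919]))]
top v_stop [(array([330., 161.]), 0.66, array([0.6207, 0.1167]))]
top v_seat [(array([339., 187.]), 0.67, array([0.5601, 0.0968]))]
top round_bar [(array([408., 199.]), 0.95, array([ 0.5343, -0.0593])), (array([333., 193.]), 0.16, array([0.5478, 0.1107]))]
top wax_block [(array([392., 255.]), 0.84, array([ 0.4073, -0.0245])), (array([344., 191.]), 0.55, array([0.5555, 0.0813]))]
side v_block [(array([332., 228.]), 0.91, array([0.5593, 0.1129]))]
side v_crest [(array([340., 232.]), 0.6, array([0.5561, 0.0891]))]
side v_stop [(array([356., 202.]), 0.58, array([0.6254, 0.1105])), (array([323., 324.]), 0.41, array([ 0.3899, -0.0246]))]
side v_seat [(array([333., 223.]), 0.7, array([0.5526, 0.106 ])), (array([327., 323.]), 0.3, array([ 0.3952, -0.0281]))]
side round_bar [(array([395., 285.]), 0.97, array([ 0.5353, -0.0565]))]
side wax_block [(array([327., 322.]), 0.68, array([ 0.4071, -0.019 ])), (array([242., 242.]), 0.52, array([0.407 , 0.2079]))]
0.7
```

View pics/top0.png

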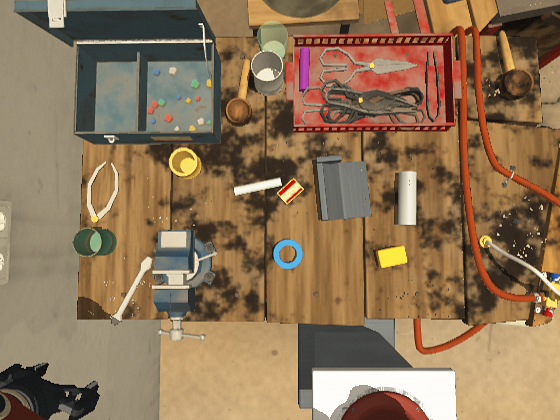

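View pics/side0.png

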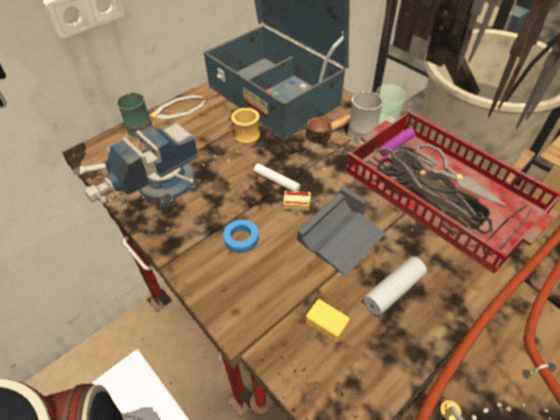

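```bash
python3 - <<'E'
from h import *
a=cv2.imread('pics/top0.png')[140:280,300:440]; cv2.imwrite('pics/tz.png',cv2.resize(a,None,fx=4.2,fy=4.2,interpolation=cv2.INTER_CUBIC))
a=cv2.imread('pics/side0.png')[170:350,280:440]; cv2.imwrite('pics/sz.png',cv2.resize(a,None,fx=3.3,fy=3.3,interpolation=cv2.INTER_CUBIC))
for c in('top','side'):
  m=masks_of(c,'round_bar')[0]['region']; np.save(f'bar_{c}.npy',m)
  r=cv2.minAreaRect(np.argwhere(m)[:,::-1].astype(np.float32)); b=cv2.boxPoints(r); print(c,b.round(1).tolist(),[onz(c,p,.02).round(4)[:2].tolist() for p in b])
for p in [(460,250),(470,180)]: print(onz('top',p,0))
E
```

```text
top [[398.0, 172.0], [415.0, 172.0], [415.0, 225.0], [398.0, 225.0]] [[0.5954, -0.0386], [0.5951, -0.0771], [0.4744, -0.0735], [0.4746, -0.0353]]
side [[360.3999938964844, 299.6000061035156], [413.1000061035156, 252.8000030517578], [429.20001220703125, 271.0], [376.6000061035156, 317.79998779296875]] [[0.4697, -0.035], [0.6127, -0.0378], [0.6017, -0.0806], [0.4637, -0.0748]]
[ 0.41745492 -0.17982367  0.        ]
[ 0.57855876 -0.20902251  0.        ]
```

View pics/tz.png

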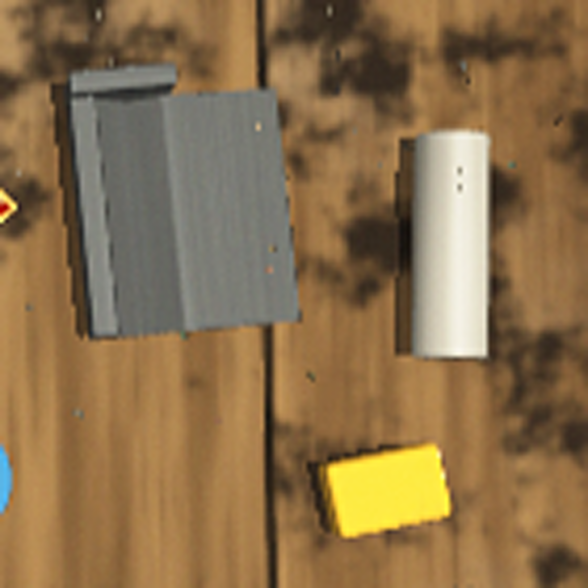

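View pics/sz.png

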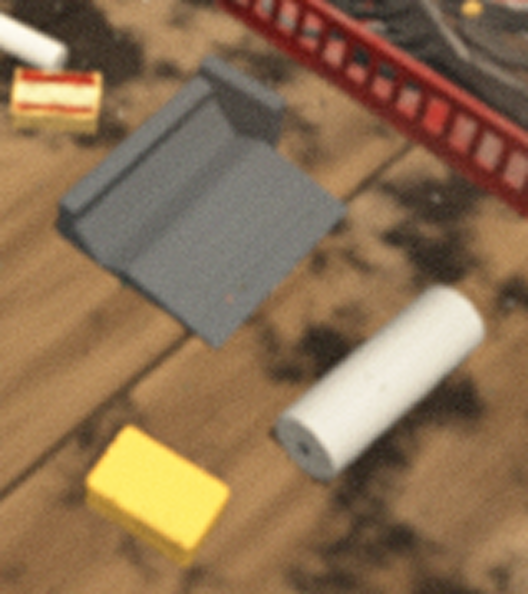

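```bash
python3 - <<'E'
from h import *
from scipy.optimize import least_squares
T=[((300,321),(-65,-83,0)),((187,332),(-65,-20,12)),((116,333),(-65,20,34)),((93,338),(-65,34,34)),((177,67),(77,-24,44)),((70,73),(77,34,44)),((275,89),(65,-83,0)),((177,86),(65,-24,44))]
S=[((218,347),(-65,-83,0)),((343,210),(65,-83,0)),((284,101),(65,-24,44))]
cs={c:get_calibration(c) for c in('top','side')}
obs=[('top',(300+(a+.5)/4.2-.5,140+(b+.5)/4.2-.5),q) for (a,b),q in T]+[('side',(280+a/3.3,170+b/3.3),q) for (a,b),q in S]
def W(p,q):
    c,s=np.cos(p[2]),np.sin(p[2]); return np.array([p[0]+c*q[0]*1e-3-s*q[1]*1e-3,p[1]+s*q[0]*1e-3+c*q[1]*1e-3,q[2]*1e-3])
for sel in ('top','side','topside'):
    ob=[o for o in obs if o[0] in sel]
    f=lambda p:np.concatenate([proj(c,W(p,q),cs[c])-px for c,px,q in ob])
    r=least_squares(f,[.56,.11,.1]); print(sel,r.x); print(r.fun.reshape(-1,2).round(1).tolist())
p=r.x; 
# bar by fitting silhouettes
from scipy.spatial import ConvexHull
ms={c:np.load(f'bar_{c}.npy') for c in cs}
def bar(b):
    c,s=np.cos(b[2]),np.sin(b[2]); t=np.linspace(0,2*np.pi,40)
    return [np.array([b[0]+c*u-s*.02*np.cos(a),b[1]+s*u+c*.02*np.cos(a),.02+.02*np.sin(a)]) for u in(-.06,.06) for a in t]
def cost(b,sel=cs):
    e=0
    for c in sel:
        im=np.zeros((420,560),np.uint8); h=cv2.convexHull(np.array([proj(c,q,cs[c]) for q in bar(b)],np.float32))
        cv2.fillConvexPoly(im,np.round(h*16).astype(np.int32),1,shift=4); e+=(im.astype(bool)^ms[c]).sum()/ms[c].sum()
    return e
from scipy.optimize import minimize
for sel in (['top'],['side'],['top','side']):
    m=minimize(cost,[.535,-.057,0],args=(sel,),method='Nelder-Mead',options=dict(initial_simplex=[[.535,-.057,0],[.545,-.057,0],[.535,-.047,0],[.535,-.057,.08]])); print(sel,m.x,m.fun)
    b=m.x; d=b[:2]-p[:2]; c,s=np.cos(p[2]),np.sin(p[2]); print('in vblock',c*d[0]+s*d[1],-s*d[0]+c*d[1],b[2]-p[2])
E
```

```text
top [0.55333612 0.10949835 0.0816162 ]
[[-0.1, 0.5], [0.2, -0.0], [0.4, 0.8], [-0.3, 0.1], [-0.1, -1.1], [-0.5, -0.2], [0.0, 0.3], [0.4, -0.3]]
side [0.55689085 0.10995263 0.0785339 ]
[[-0.6, -0.6], [2.2, -1.1], [-1.5, 1.8]]
topside [0.55416345 0.10943827 0.08503863]
[[-0.0, -0.0], [0.3, -0.4], [0.6, 0.4], [-0.2, -0.2], [-0.2, -1.5], [-0.6, -0.5], [-0.0, -0.2], [0.3, -0.7], [-1.0, 0.4], [1.5, -0.5], [-2.4, 2.5]]
['top'] [ 0.53669629 -0.05524688 -0.03043346] 0.13989071038251366
in vblock -0.03139176995772284 -0.16260644652923517 -0.11547208169168369
['side'] [ 0.53697066 -0.05723127 -0.02634692] 0.07103150092649783
in vblock -0.03128694249008113 -0.16460697383722794 -0.11138554842058682
['top', 'side'] [ 0.53247305 -0.05718868 -0.03725077] 0.22094728919220863
in vblock -0.03576467666219944 -0.1641825259597638 -0.12228939573111552
```

```bash
cat >> h.py <<'E'
VB=np.array([.554,.1095,0]); YAW=.084
RB=R.from_euler('z',YAW)
def toB(P): return RB.inv().apply(np.array(P)-VB)*1e3
def rel(tb,sgn=None):  # target in block mm -> tool-frame shift from measured pose; orientation error
    o=get_obs(); Rt=R.from_rotvec(o['eef_rot']); p=o['eef_pos']
    w=VB+RB.apply(np.array(tb)*1e-3)
    a=Rt.as_matrix(); s=sgn or np.sign(a[:,2]@RB.as_matrix()[:,0])
    z=s*RB.as_matrix()[:,0]; x=np.array([0,0,-1.]); G=R.from_matrix(np.c_[x,np.cross(z,x),z])
    print('t',o['time'].round(2) if hasattr(o['time'],'round') else o['time'],'tcp blk',toB(p).round(1),'F',RB.inv().apply(o['ft_force']).round(1),'w',o['gripper_width'])
    print('tool axes in blk cols\n',(RB.inv().as_matrix()@a).round(2))
    print('turn deg',np.degrees((Rt.inv()*G).as_rotvec()).round(1),'shift tool',(Rt.inv().apply(w-p)*1e3).round(1),'shift after turn',(G.inv().apply(w-p)*1e3).round(1))
    print('world',p.round(3))
E
python3 - <<'E'
from h import *
rel((-28,-225,100))
E
```

```text
t 0.8 tcp blk [-304.8  507.3  231.3] F [ 0.5  0.8 -0.6] w 0.08521427055262257
tool axes in blk cols
 [[ 0.   -0.91  0.41]
 [ 0.    0.41  0.91]
 [-1.    0.    0.  ]]
turn deg [65.8  0.  -0. ] shift tool [ 131.3 -552.9 -554.3] shift after turn [ 131.3 -732.3  276.8]
world [0.208 0.589 0.231]
```

Request:
{"fn": "move_arm", "kwargs": {
  "series": [
    [[-3,0,0,8.2,0,0,85],[-3,0,0,8.2,0,0,85],[-3,0,0,8.2,0,0,85],[-3,0,0,8.2,0,0,85],[-3,0,0,8.2,0,0,85],[-3,0,0,8.2,0,0,85],[-3,0,0,8.3,0,0,85],[-3,0,0,8.3,0,0,85]]
  ]
}}

```text
time: 1.8
eef_pos: [0.2077, 0.5894, 0.2554]
eef_rot: [-0.062, 1.57, 0.062]
ft_force: [-0.4, 1.3, 0.4]
gripper_width: 0.0848
```

Request:
{"fn": "move_arm", "kwargs": {
  "series": [
    [[0,-30,11,0,0,0,85],[0,-46,17,0,0,0,85],[0,-46,17,0,0,0,85],[0,-46,17,0,0,0,85],[0,-46,17,0,0,0,85],[0,-46,17,0,0,0,85],[0,-46,17,0,0,0,85],[0,-46,17,0,0,0,85],[0,-46,17,0,0,0,85],[0,-46,17,0,0,0,85],[0,-46,17,0,0,0,85],[0,-46,17,0,0,0,85],[0,-46,17,0,0,0,85],[0,-46,17,0,0,0,85],[0,-46,17,0,0,0,85],[0,-46,17,0,0,0,85],[0,-12,9,0,0,0,85],[0,0,0,0,0,0,85]]
  ]
}}

```text
time: 4.05
eef_pos: [0.543, -0.1172, 0.2551]
eef_rot: [-0.064, 1.57, 0.065]
ft_force: [-0.1, 0.7, 0.1]
gripper_width: 0.0849
```

```bash
python3 - <<'E'
from h import *
rel((-28,-225,100))
snap('wrist','w1'); snap('top','top1')
E
```

```text
t 4.05 tcp blk [ -30.  -225.   255.1] F [-0.1  0.7  0.1] w 0.08485462508550608
tool axes in blk cols
 [[-0.  0.  1.]
 [ 0.  1. -0.]
 [-1.  0. -0.]]
turn deg [-0.1 -0.  -0. ] shift tool [ 1.551e+02 -1.000e-01  2.100e+00] shift after turn [155.1   0.    2. ]
world [ 0.543 -0.117  0.255]
```

View pics/w1.png

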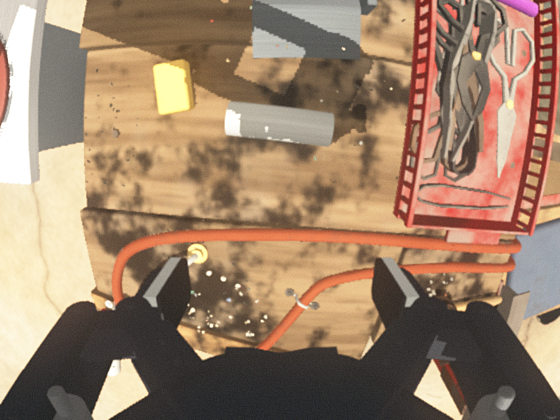

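View pics/top1.png

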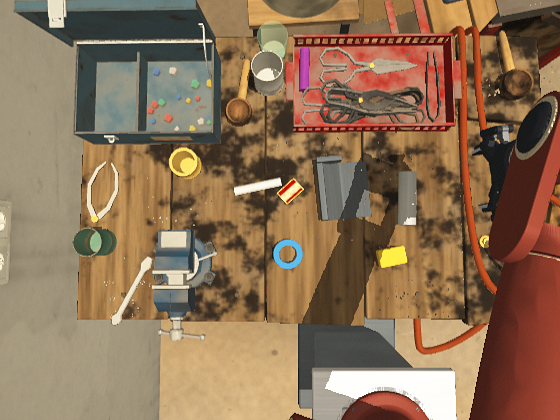

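```bash
python3 - <<'E'
from h import *
cal=get_calibration('wrist')
B=lambda p,z: toB(onz('wrist',p,z,cal)).round(1)
print('hose',B((280,232),.01),B((200,237),.01),B((380,237),.01))
m=masks_of('wrist','round_bar')[0]
print(m['bbox'],m['conf'])
ys,xs=np.where(m['region'])
for u in (235,255,280,305,325):
    c=ys[xs==u]; print(u,c.min(),c.max(),B((u,c.max()),.02),B((u,c.min()),.02))
print('ends',B((226,120),.03),B((333,127),.03),'crest?',B((253,25),.012),'ramp foot',B((360,58),0),B((252,54),0))
print('wax',B((192,107),.026),B((190,62),.026))
E
```

```text
hose [ -32.6 -300.9   10. ] [-137.3 -308.8   10. ] [  99.6 -309.1   10. ]
[279.4, 122.9, 110.3, 45.0] 0.67
235 102 134 [ -84.8 -176.4   20. ] [ -84.2 -139.    20. ]
255 103 138 [ -61.5 -181.5   20. ] [ -61.1 -140.7   20. ]
280 105 140 [ -32.5 -184.    20. ] [ -32.5 -143.3   20. ]
305 109 143 [  -3.5 -187.3   20. ] [  -3.9 -147.7   20. ]
325 111 145 [  19.9 -189.4   20. ] [  19.2 -149.6   20. ]
ends [ -93.3 -159.6   30. ] [  27.3 -167.6   30. ] crest? [-64.2 -45.2  12. ] ramp foot [ 65.  -81.1   0. ] [-66.2 -79.2   0. ]
wax [-133.9 -142.9   26. ] [-135.8  -89.6   26. ]
```

Request:
{"fn": "move_arm", "kwargs": {
  "series": [
    [[40,0,0,0,0,0,85],[50,0,0,0,0,0,85],[50,0,0,0,0,0,85],[50,0,0,0,0,0,85],[40,0,-1,0,0,0,85],[20,0,-1,0,0,0,85],[7,0,0,0,0,0,85],[0,0,0,0,0,0,85]]
  ]
}}

```text
time: 5.2
eef_pos: [0.5418, -0.1172, -0.0005]
eef_rot: [-0.066, 1.568, 0.065]
ft_force: [0.8, -0.6, 0.2]
gripper_width: 0.0851
```

```bash
python3 - <<'E'
from h import *
rel((-32,-200,-2))
snap('wrist','w2');snap('side','s2')
E
```

```text
t 5.2 tcp blk [ -31.2 -224.9   -0.5] F [ 0.8 -0.7  0.2] w 0.08508343150573591
tool axes in blk cols
 [[ 0. -0.  1.]
 [-0.  1.  0.]
 [-1. -0.  0.]]
turn deg [0.  0.1 0. ] shift tool [ 1.4 24.9 -0.8] shift after turn [ 1.5 24.9 -0.8]
world [ 0.542 -0.117 -0.001]
```

View pics/s2.png

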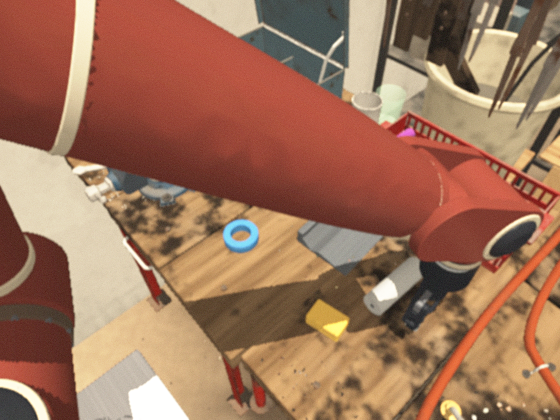

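View pics/w2.png

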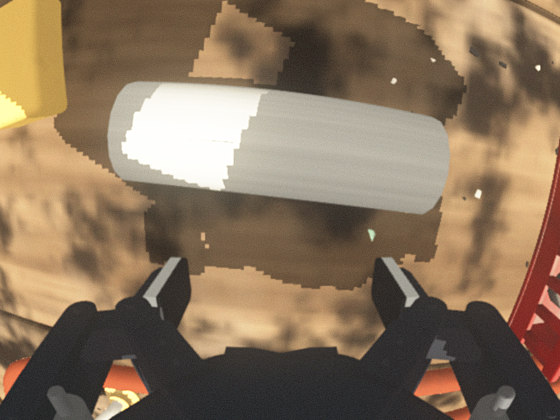

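Request:
{"fn": "move_arm", "kwargs": {
  "series": [
    [[1,6,0,0,0,0,85],[0,6,0,0,0,0,85],[0,6,0,0,0,0,85],[0,4,0,0,0,0,85],[0,3,0,0,0,0,85],[0,3,0,0,0,0,85],[0,3,0,0,0,0,85],[0,3,0,0,0,0,85],[0,3,0,0,0,0,85],[0,3,0,0,0,0,85],[0,3,0,0,0,0,85],[0,3,0,0,0,0,85]]
  ]
}}

```text
time: 6.8
eef_pos: [0.537, -0.0712, -0.0027]
eef_rot: [-0.066, 1.57, 0.066]
ft_force: [-1.3, -0.5, 0.2]
gripper_width: 0.0852
```

```bash
cat > m.py <<'E'
from h import *
import sys
def see(n):
    rel((0,0,0)); cal=get_calibration('wrist'); snap('wrist',n)
    m=masks_of('wrist','round_bar')
    if not m: print('none');return
    m=m[0]; ys,xs=np.where(m['region']); print(m['conf'],m['bbox'])
    z=float(sys.argv[2])
    for f in (.1,.3,.5,.7,.9):
        u=int(xs.min()+f*(xs.max()-xs.min())); c=ys[xs==u]; 
        a=toB(onz('wrist',(u,c.min()),z,cal)); b=toB(onz('wrist',(u,c.max()),z,cal)); print(u,a[:2].round(1),b[:2].round(1))
see(sys.argv[1])
E
python3 m.py w3 .02
```

```text
t 6.8 tcp blk [ -32.1 -178.6   -2.7] F [-1.3 -0.4  0.2] w 0.08516580088758206
tool axes in blk cols
 [[-0.  0.  1.]
 [-0.  1. -0.]
 [-1. -0. -0.]]
turn deg [-0. -0.  0.] shift tool [ -2.7 178.6  32. ] shift after turn [ -2.7 178.6  32.1]
world [ 0.537 -0.071 -0.003]
0.78 [287.8, 205.2, 333.6, 131.8]
152 [ -82.6 -116.1] [ -86.9 -157. ]
218 [ -56.3 -119.8] [ -58.5 -160.3]
285 [ -31.5 -122.3] [ -31.3 -164.1]
352 [  -6.3 -125. ] [  -3.6 -167.2]
418 [  21.2 -128.6] [  27.  -170.4]
```

View pics/w3.png

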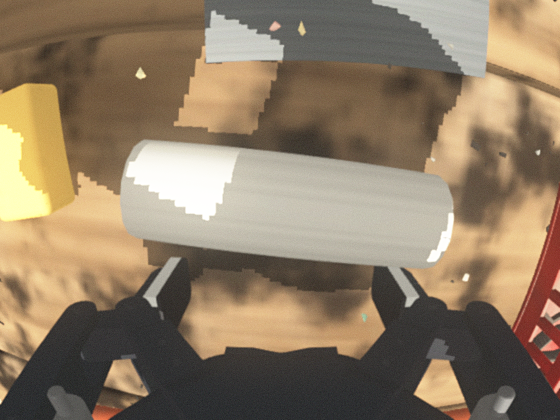

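Request:
{"fn": "move_arm", "kwargs": {
  "series": [
    [[0,2,0,0,0,0,85],[0,2.5,0,0,0,0,85],[0,2.5,0,0,0,0,85],[0,2.5,0,0,0,0,85],[0,2.5,0,0,0,0,85],[0,2.5,0,0,0,0,85],[0,2.5,0,0,0,0,85],[0,2.5,0,0,0,0,85],[0,2.5,0,0,0,0,85],[0,2.5,0,0,0,0,85],[0,2.5,0,0,0,0,85],[0,2.5,0,0,0,0,85]]
  ]
}}

```text
time: 8.4
eef_pos: [0.5346, -0.0418, -0.0027]
eef_rot: [-0.066, 1.57, 0.066]
ft_force: [-0.1, 0.3, -0.4]
gripper_width: 0.0847
```

```bash
python3 m.py w4 .02
```

```text
t 8.4 tcp blk [ -32.1 -149.1   -2.7] F [-0.1  0.3 -0.4] w 0.08466554384771785
tool axes in blk cols
 [[ 0.  0.  1.]
 [ 0.  1. -0.]
 [-1.  0.  0.]]
turn deg [-0.  0. -0.] shift tool [ -2.7 149.2  32. ] shift after turn [ -2.7 149.1  32.1]
world [ 0.535 -0.042 -0.003]
0.95 [296.0, 205.6, 328.4, 130.5]
162 [-78.4 -87.2] [ -82.3 -127.8]
228 [-52.5 -90.4] [ -54.4 -131.7]
294 [-28.1 -93.6] [ -27.7 -134.6]
360 [ -3.1 -96.2] [-1.000e-01 -1.374e+02]
426 [ 24.9 -99.9] [  31.1 -141.7]
```

View pics/w4.png

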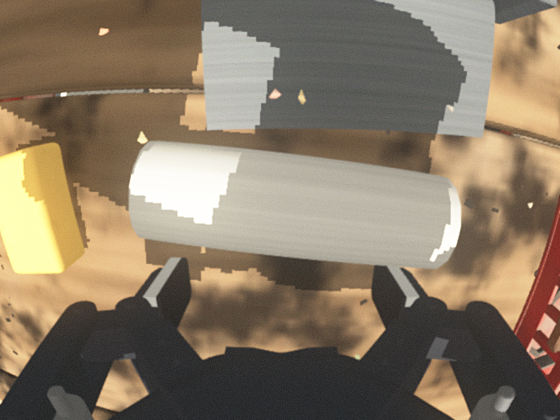

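Request:
{"fn": "move_arm", "kwargs": {
  "series": [
    [[0,2.5,0,0,0,0,85],[0,2.5,0,0,0,0,85],[0,2.5,0,0,0,0,85],[0,2.5,0,0,0,0,85],[0,2.5,0,0,0,0,85],[0,2.5,0,0,0,0,85],[0,2.5,0,0,0,0,85],[0,2.5,0,0,0,0,85],[0,2.5,0,0,0,0,85],[0,2.5,0,0,0,0,85],[0,2.5,0,0,0,0,85],[0,2.5,0,0,0,0,85],[0,2.5,0,0,0,0,85],[0,2.5,0,0,0,0,85]]
  ]
}}

```text
time: 10.25
eef_pos: [0.5319, -0.0071, -0.0024]
eef_rot: [-0.066, 1.569, 0.065]
ft_force: [0.1, -3.3, 1.8]
gripper_width: 0.0846
```

```bash
python3 m.py w5 .021
```

```text
t 10.25 tcp blk [ -31.8 -114.3   -2.4] F [-0.1 -3.3  1.8] w 0.08464612549899622
tool axes in blk cols
 [[ 0.  0.  1.]
 [-0.  1. -0.]
 [-1. -0.  0.]]
turn deg [-0.  0.  0.] shift tool [ -2.4 114.3  31.8] shift after turn [ -2.4 114.3  31.8]
world [ 0.532 -0.007 -0.002]
0.84 [303.5, 221.1, 327.2, 102.1]
169 [-75.7 -64.1] [ -80.4 -106.1]
235 [-49.8 -64.2] [ -51.7 -106. ]
301 [-25.3 -63.9] [ -24.5 -105.9]
367 [ -0.2 -64. ] [   3.4 -106.1]
433 [ 27.9 -64. ] [  34.4 -105.8]
```

View pics/w5.png

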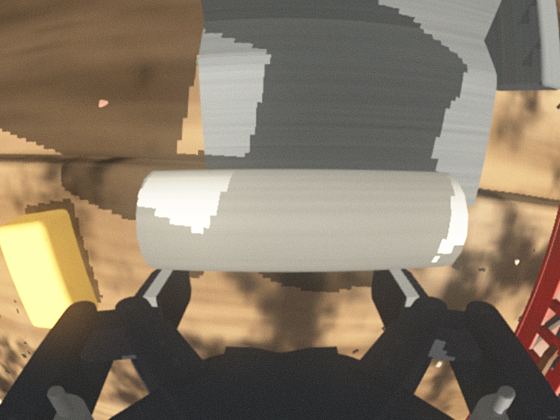

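Request:
{"fn": "move_arm", "kwargs": {
  "series": [
    [[-0.4,2.5,0,0,0,0,85],[-0.4,2.5,0,0,0,0,85],[-0.4,2.5,0,0,0,0,85],[-0.4,2.5,0,0,0,0,85],[-0.4,2.5,0,0,0,0,85],[-0.4,2.5,0,0,0,0,85],[-0.4,2.5,0,0,0,0,85],[-0.4,2.5,0,0,0,0,85],[-0.4,2.5,0,0,0,0,85],[-0.4,2.5,0,0,0,0,85],[-0.4,2.5,0,0,0,0,85],[-0.4,2.5,0,0,0,0,85],[-0.4,2.5,0,0,0,0,85],[-0.4,2.5,0,0,0,0,85],[-0.4,2.5,0,0,0,0,85],[-0.4,2.5,0,0,0,0,85],[-0.4,2.5,0,0,0,0,85],[-0.4,2.5,0,0,0,0,85],[-0.4,2.5,0,0,0,0,85],[-0.4,2.5,0,0,0,0,85]]
  ]
}}

```text
time: 12.85
eef_pos: [0.5274, 0.0429, 0.0053]
eef_rot: [-0.066, 1.57, 0.066]
ft_force: [1.2, -2.7, 2.3]
gripper_width: 0.0851
```

```bash
python3 m.py w6 .030
```

```text
t 12.85 tcp blk [-32.1 -64.1   5.3] F [ 0.9 -2.8  2.3] w 0.0850767131610828
tool axes in blk cols
 [[-0.  0.  1.]
 [-0.  1. -0.]
 [-1. -0. -0.]]
turn deg [-0. -0.  0.] shift tool [ 5.3 64.1 32. ] shift after turn [ 5.3 64.1 32.1]
world [0.527 0.043 0.005]
0.6 [302.4, 223.1, 334.3, 107.6]
167 [-76.3 -13.6] [-81.2 -55.8]
234 [-50.2 -13.7] [-52.2 -56.1]
302 [-25.2 -13.5] [-24.4 -55.9]
369 [  0.  -13.9] [  3.7 -55.7]
436 [ 28.4 -13.6] [ 35.2 -56. ]
```

View pics/w6.png

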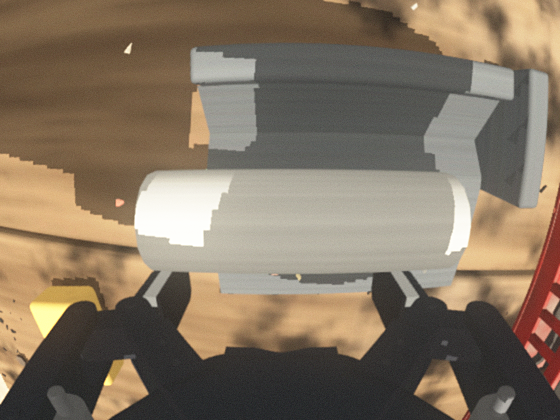

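Request:
{"fn": "move_arm", "kwargs": {
  "series": [
    [[-0.4,2,0,0,0,0,85],[-0.4,2,0,0,0,0,85],[-0.4,2,0,0,0,0,85],[-0.4,2,0,0,0,0,85],[-0.4,2,0,0,0,0,85],[-0.4,2,0,0,0,0,85],[-0.4,2,0,0,0,0,85],[-0.4,2,0,0,0,0,85],[-0.2,2,0,0,0,0,85],[-0.2,2,0,0,0,0,85],[0,2,0,0,0,0,85],[0,1,0,0,0,0,85],[0,0,0,0,0,0,85],[0,0,0,0,0,0,85]]
  ]
}}

```text
time: 14.7
eef_pos: [0.5255, 0.0656, 0.0089]
eef_rot: [-0.066, 1.57, 0.066]
ft_force: [-0.4, 0.1, -0.6]
gripper_width: 0.085
```

```bash
python3 m.py w7 .027
```

```text
t 14.7 tcp blk [-32.  -41.3   8.9] F [-0.4  0.1 -0.6] w 0.08496671902789306
tool axes in blk cols
 [[-0.  0.  1.]
 [-0.  1. -0.]
 [-1. -0. -0.]]
turn deg [-0. -0.  0.] shift tool [ 8.9 41.4 32. ] shift after turn [ 8.9 41.3 32. ]
world [0.526 0.066 0.009]
0.68 [302.0, 202.2, 318.4, 105.0]
174 [-75.3  14.8] [-79.1 -26. ]
238 [-49.4  14.9] [-50.9 -26.3]
302 [-24.9  15.2] [-24.1 -26.2]
366 [ 0.3 15.3] [  3.3 -25.8]
430 [28.3 15.1] [ 33.8 -25.8]
```

View pics/w7.png

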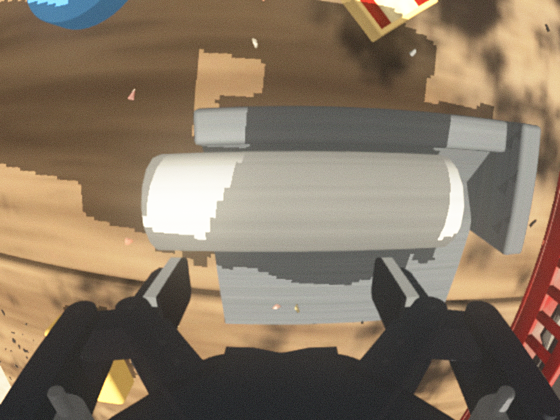

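Request:
{"fn": "move_arm", "kwargs": {
  "series": [
    [[-10,-3,0,0,0,0,85],[-25,-3,0,0,0,0,85],[-40,0,0,0,0,0,60],[-15,5,-20,0,0,0,30],[0,10,-25,0,0,0,0],[0,12,-25,0,0,0,0],[0,12,-25,0,0,0,0],[0,5,-10,0,0,0,0],[0,0,0,0,0,0,0],[0,0,0,0,0,0,0]]
  ]
}}

```text
time: 16.05
eef_pos: [0.4186, 0.0945, 0.0994]
eef_rot: [-0.066, 1.569, 0.065]
ft_force: [0.5, -0.5, -0.9]
gripper_width: -0.0001
```

```bash
python3 m.py w8 .027; python3 -c "
from h import *
rel((-130,-3,18)); snap('side','s8')"
```

```text
t 16.05 tcp blk [-136.1   -3.6   99.4] F [ 0.4 -0.6 -0.9] w -0.00012263333353783792
tool axes in blk cols
 [[ 0.  0.  1.]
 [-0.  1. -0.]
 [-1. -0.  0.]]
turn deg [-0.   0.1  0. ] shift tool [ 99.6   3.7 136. ] shift after turn [ 99.4   3.6 136.1]
world [0.419 0.095 0.099]
0.63 [429.1, 218.9, 159.5, 61.5]
365 [-78.7  15.2] [-75.3 -26.2]
396 [-55.5  15.4] [-51.  -25.3]
428 [-29.9  15.7] [-23.9 -25.4]
459 [-2.6 16.1] [  5.1 -25.7]
490 [28.1 15.8] [ 37.4 -25.3]
t 16.15 tcp blk [-136.3   -3.6   99.2] F [-0.8  0.5  0.4] w 5.957976595097732e-05
tool axes in blk cols
 [[ 0.  0.  1.]
 [-0.  1. -0.]
 [-1. -0.  0.]]
turn deg [-0.1  0.   0. ] shift tool [81.2  0.6  6.2] shift after turn [81.2  0.6  6.3]
world [0.419 0.094 0.099]
```

View pics/w8.png

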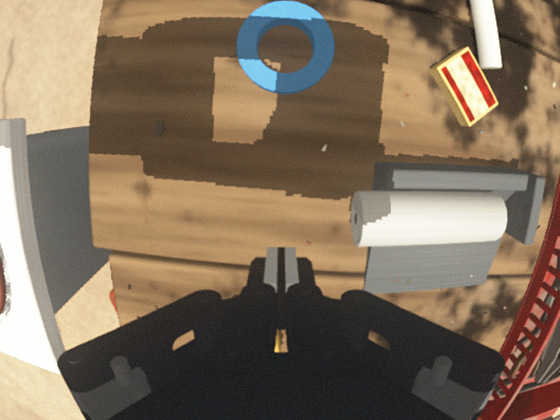

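View pics/s8.png

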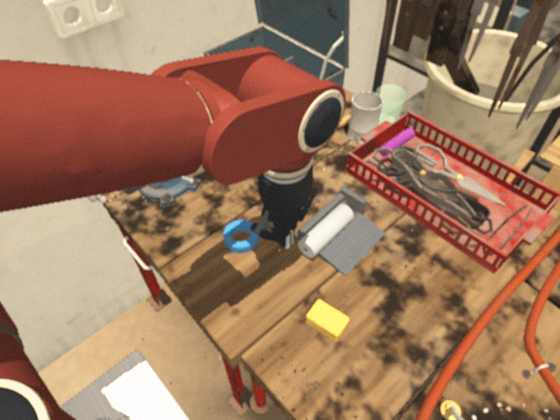

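```bash
python3 -c "
from h import *
print(get_obs()['qpos'].round(2))"
```

```text
[ 0.05 -0.32  2.18 -0.    1.29 -0.03]
```

Request:
{"fn": "move_arm", "kwargs": {
  "series": [
    [[0,0,0,10,0,0,0],[0,0,0,10,0,0,0],[0,0,0,10,0,0,0],[0,0,0,10,0,0,0],[0,0,0,10,0,0,0],[0,0,0,10,0,0,0],[0,0,0,10,0,0,0],[0,0,0,10,0,0,0],[0,0,0,10,0,0,0],[20,0,0,0,0,0,0],[30,0,0,0,0,0,0],[20,0,0,0,0,0,0],[9,0,0,0,0,0,0],[0,10,0,0,0,0,0],[0,8,0,0,0,0,0],[0,0,0,0,0,0,0]]
  ]
}}

```text
time: 18.2
eef_pos: [0.4375, 0.0963, 0.0212]
eef_rot: [1.149, 1.246, -1.146]
ft_force: [-0.7, 0.0, -0.1]
gripper_width: -0.0003
```

```bash
cat > q.py <<'E'
from h import *
import sys
o=get_obs(); print(o['time'],toB(o['eef_pos']).round(1),'F blk',RB.inv().apply(o['ft_force']).round(1)); print((RB.inv().as_matrix()@R.from_rotvec(o['eef_rot']).as_matrix()).round(2).tolist())
cal=get_calibration('wrist'); snap('wrist',sys.argv[1]); np.save('cal.npy',cal,allow_pickle=True)
E
python3 q.py w9
```

```text
18.2 [-117.1   -3.4   21.2] F blk [-0.7  0.1 -0.1]
[[0.0, 1.0, -0.0], [-0.0, -0.0, -1.0], [-1.0, 0.0, 0.0]]
```

View pics/w9.png

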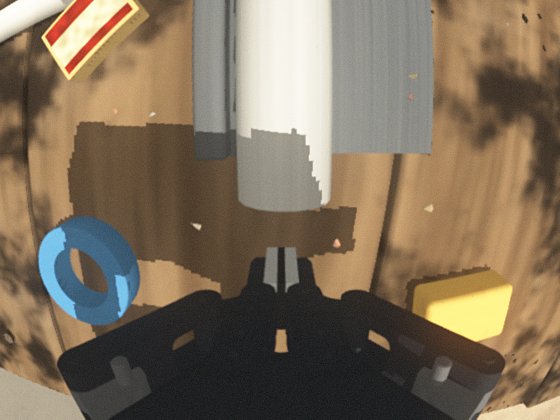

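Request:
{"fn": "move_arm", "kwargs": {
  "series": [
    [[0,5,0,0,0,0,0],[0,5,0,0,0,0,0],[0,4,0,0,0,0,0],[0,2,0,0,0,0,0],[0,2,0,0,0,0,0],[0,2,0,0,0,0,0],[0,2,0,0,0,0,0],[0,2,0,0,0,0,0],[0,2,0,0,0,0,0],[0,2,0,0,0,0,0],[0,2,0,0,0,0,0],[0,2,0,0,0,0,0],[0,2,0,0,0,0,0],[0,2,0,0,0,0,0]]
  ]
}}

```text
time: 20.0
eef_pos: [0.4716, 0.0993, 0.0197]
eef_rot: [1.147, 1.248, -1.147]
ft_force: [-2.6, 1.0, -0.4]
gripper_width: -0.0002
```

```bash
python3 q.py w10
```

```text
20.0 [-83.   -3.3  19.7] F blk [-2.5  1.2 -0.4]
[[-0.0, 1.0, -0.0], [-0.0, -0.0, -1.0], [-1.0, -0.0, 0.0]]
```

View pics/w10.png

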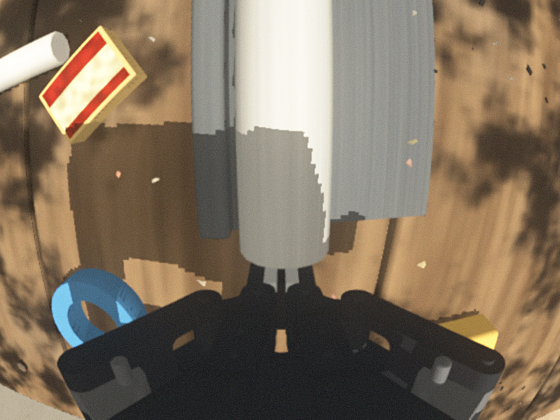

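Request:
{"fn": "move_arm", "kwargs": {
  "series": [
    [[0,2,0,0,0,0,0],[0,2,0,0,0,0,0],[0,2,0,0,0,0,0],[0,2,0,0,0,0,0],[0,2,0,0,0,0,0],[0,1,0,0,0,0,0],[0,1,0,0,0,0,0]]
  ]
}}

```text
time: 20.92
eef_pos: [0.4835, 0.1002, 0.0199]
eef_rot: [1.147, 1.248, -1.148]
ft_force: [-2.3, 0.1, -0.5]
gripper_width: -0.0
```

Request:
{"fn": "move_arm", "kwargs": {
  "series": [
    [[0,1,0,0,0,0,0],[0,1,0,0,0,0,0]]
  ]
}}

```text
time: 21.18
eef_pos: [0.4855, 0.1004, 0.0199]
eef_rot: [1.147, 1.248, -1.147]
ft_force: [-1.6, -0.1, 0.1]
gripper_width: -0.0001
```

```bash
python3 q.py w11
```

```text
21.175 [-69.   -3.3  19.9] F blk [-1.6  0.   0.1]
[[-0.0, 1.0, -0.0], [-0.0, -0.0, -1.0], [-1.0, -0.0, 0.0]]
```

View pics/w11.png

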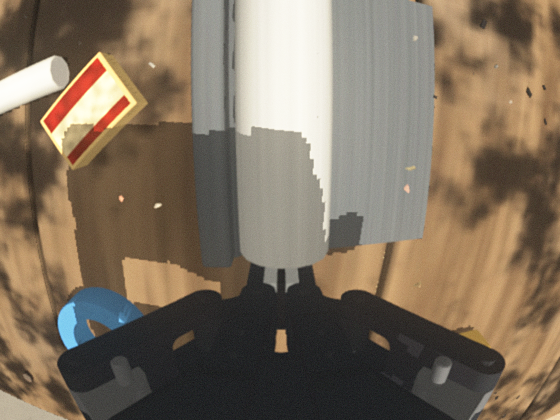

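Not yet at the stop; continue in small steps until the force rises.

Request:
{"fn": "move_arm", "kwargs": {
  "series": [
    [[0,1,0,0,0,0,0],[0,1,0,0,0,0,0],[0,0.5,0,0,0,0,0]]
  ]
}}

```text
time: 21.6
eef_pos: [0.4881, 0.1007, 0.0199]
eef_rot: [1.147, 1.248, -1.147]
ft_force: [-2.6, 0.1, 1.1]
gripper_width: -0.0002
```

Request:
{"fn": "move_arm", "kwargs": {
  "series": [
    [[0,0.5,0,0,0,0,0],[0,0.5,0,0,0,0,0]]
  ]
}}

```text
time: 21.85
eef_pos: [0.489, 0.1007, 0.0199]
eef_rot: [1.147, 1.248, -1.147]
ft_force: [-2.6, -0.6, 0.1]
gripper_width: -0.0001
```

Request:
{"fn": "move_arm", "kwargs": {
  "series": [
    [[0,0.5,0,0,0,0,0]]
  ]
}}

```text
time: 21.98
eef_pos: [0.4891, 0.1007, 0.0199]
eef_rot: [1.147, 1.249, -1.148]
ft_force: [-5.6, -1.3, 3.2]
gripper_width: -0.0003
```

Request:
{"fn": "move_arm", "kwargs": {
  "series": [
    [[0,0.5,0,0,0,0,0]]
  ]
}}

```text
time: 22.1
eef_pos: [0.4891, 0.1007, 0.0199]
eef_rot: [1.146, 1.25, -1.149]
ft_force: [-8.3, -1.2, 4.7]
gripper_width: 0.0002
```

Request:
{"fn": "move_arm", "kwargs": {
  "series": [
    [[0,0.5,0,0,0,0,0],[0,0,0,0,0,0,0]]
  ]
}}

```text
time: 22.35
eef_pos: [0.489, 0.1008, 0.0197]
eef_rot: [1.145, 1.25, -1.15]
ft_force: [-9.4, -1.3, 6.2]
gripper_width: -0.0001
```

```bash
python3 q.py w12; python3 -c "
from h import *
snap('side','s12')"; python3 - <<'E'
import cv2
a=cv2.imread('pics/s12.png')[150:300,270:420]; cv2.imwrite('pics/s12z.png',cv2.resize(a,None,fx=3.9,fy=3.9,interpolation=cv2.INTER_CUBIC))
E
```

```text
22.35 [-65.5  -3.2  19.7] F blk [-9.4 -0.5  6.2]
[[-0.0, 1.0, -0.0], [-0.0, -0.0, -1.0], [-1.0, -0.0, 0.0]]
```

View pics/s12z.png

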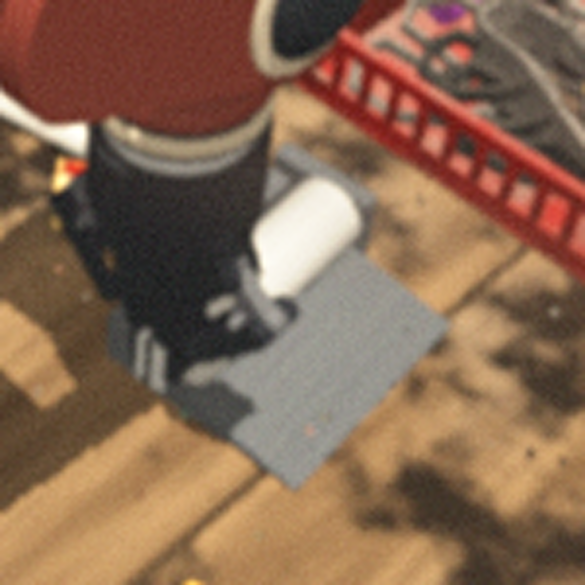

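Request:
{"fn": "move_arm", "kwargs": {
  "series": [
    [[0,-1,0,0,0,0,0],[0,-3,0,0,0,0,0],[0,-8,0,0,0,0,0],[0,-15,0,0,0,0,0],[-20,-15,0,0,0,0,0],[-40,-10,0,0,0,0,0],[-50,-10,0,0,0,0,0],[-50,0,0,0,0,0,0],[-40,0,0,0,0,0,0],[0,0,0,0,0,0,0]]
  ]
}}

```text
time: 23.7
eef_pos: [0.4302, 0.0958, 0.2242]
eef_rot: [1.152, 1.241, -1.141]
ft_force: [0.8, -0.3, -0.3]
gripper_width: -0.0001
```

```bash
python3 q.py w13; python3 - <<'E'
from h import *
snap('side','s13'); snap('top','t13')
a=cv2.imread('pics/s13.png')[150:300,270:420]; b=cv2.imread('pics/t13.png')[130:250,290:410]
cv2.imwrite('pics/z13.png',np.hstack([cv2.resize(a,(395,395),interpolation=cv2.INTER_CUBIC),cv2.resize(b,(395,395),interpolation=cv2.INTER_CUBIC)]))
E
```

```text
23.7 [-124.5   -3.3  224.2] F blk [ 0.8 -0.4 -0.3]
[[0.01, 1.0, -0.0], [-0.0, -0.0, -1.0], [-1.0, 0.01, 0.0]]
```

View pics/z13.png

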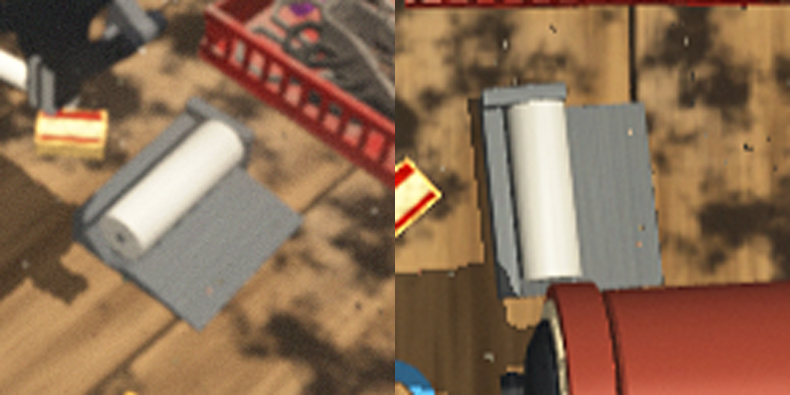

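View pics/w13.png

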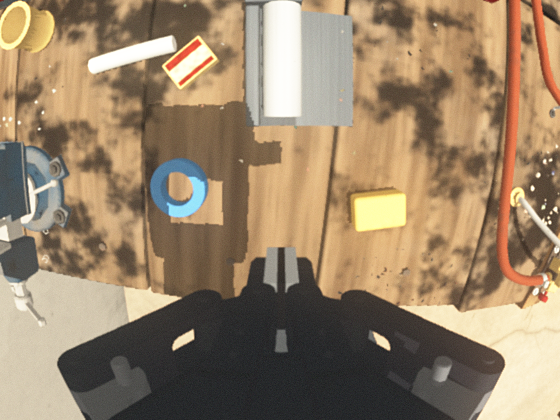

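View pics/t13.png

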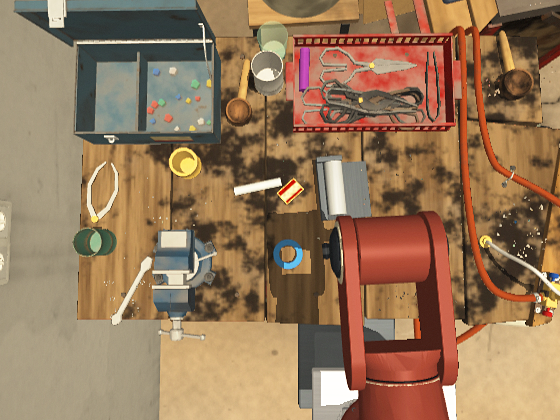

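```bash
python3 - <<'E'
from h import *
cal=get_calibration('wrist')
m=masks_of('wrist','round_bar')[0]['region']; ys,xs=np.where(m); u=int(np.median(xs)); print(u,ys[xs==u].max(), toB(onz('wrist',(u,ys[xs==u].max()),.035,cal)).round(1), 'block end', toB(onz('wrist',(340,125),.003,cal)).round(1))
s=cv2.imread('pics/s13.png'); t=cv2.imread('pics/t13.png')
def draw(im,c,x0):
    k=5; im=cv2.resize(im,None,fx=k,fy=k,interpolation=cv2.INTER_CUBIC); P=lambda q: tuple(int(v) for v in (proj(c,VB+RB.apply(np.array(q)*1e-3))+.5)*k)
    for xe in (x0-60,x0+60):
        pts=np.array([P((xe,-3+20*np.cos(a),27+20*np.sin(a))) for a in np.linspace(0,6.28,40)]); cv2.polylines(im,[pts],True,(0,0,255),1)
    cv2.polylines(im,[np.array([P(q) for q in ((65,-24,44),(65,34,44),(77,34,44),(77,-24,44))])],True,(0,255,0),1)
    return im
a=draw(s,'side',5)[165*5:285*5,290*5:400*5]; b=draw(t,'top',5)[145*5:230*5,310*5:380*5]
cv2.imwrite('pics/ov.png',np.hstack([cv2.resize(a,(440,480)),cv2.resize(b,(350,425)) if 0 else cv2.copyMakeBorder(b,0,55,0,0,0)]))
E
```

```text
282 116 [-60.1  -4.9  35. ] block end [-69.4 -68.8   3. ]
```

View pics/ov.png

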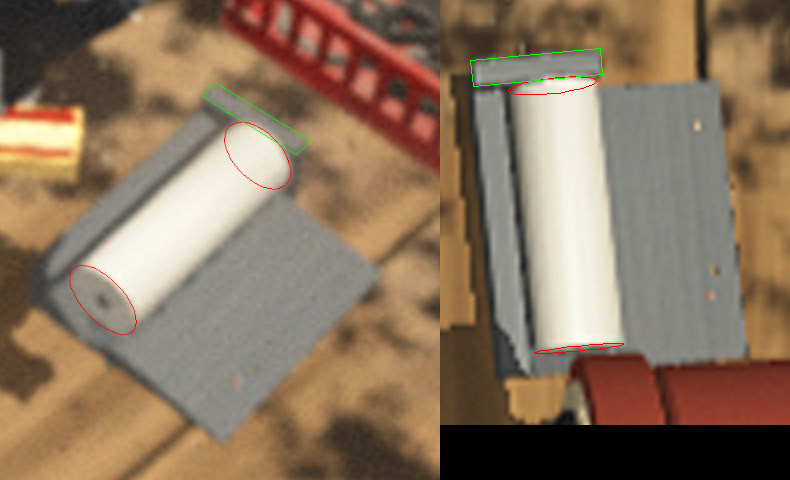

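```bash
python3 -c "
from bench import *
print(finish_job(), get_obs()['time'])"
```

```text
the job is handed in; nothing more can be done
the job is handed in; nothing more can be done
```

The bar is lying in the V with its end against the stop, and I handed the job in at about 24 s, with the arm clear of everything.

**What I did:** With the open fingers I pushed the bar by its side from two points. It started about 0.12 rad out of line and straightened as it met the ramp, then went over the crest and dropped into the V. I then shut the fingers, turned the tool a quarter turn and pushed the bar endways about 29 mm. It was never gripped, lifted or tipped up.

**Checks:**
- **Against the stop:** the arm stopped advancing while the end push force rose from about 2.5 N to 9.4 N. The finger face was then at about x = −54.5 mm of the V-block, where −55 mm is expected.
- **Position:** after backing off, the side and top pictures match the outline of a seated bar to about 1–2 mm, and the far end shows no visible gap to the stop.
- **Other things:** the wax block, tape, matchbox, glass bar and mould look unmoved in the last pictures; I did not measure them.

**Checks that disagreed:**
- The wrist camera put the bar's near end at x = −60 mm. It also put the block's end at −69 mm instead of −65, so the 9 mm between them agrees roughly with the expected 10.
- An upward force of about 6 N also showed during the final press. I did not find its cause, and it was gone once the arm backed off.

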